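Press the stepped carrier down and slide it home under the drag spring

ROBOT

A 6-joint arm with a two-finger parallel gripper is mounted at the origin on the work surface; the furniture and walls round the work are solid. World frame = base frame: x ahead of the robot, y to its left, z up, the work surface at z = 0. Lengths are in m, angles in degrees, forces in N, time in s.
With the tool pointing down it reaches from about 0.4 to 0.825 m from the base axis. Payload 7 kg.
Tool frame: the origin (TCP) lies midway between the tips of the shut fingers; the grasp point (between the pads) lies 19 mm behind it; z points along the fingers, y is the direction in which the jaws open and shut (so a half turn about z gives the same grasp; the last joint's range is limited). The gripper opens to 88 mm and grips with 3 to 60 N. Pads are 19 mm wide; open, the fingers measure 130 mm over their backs; the gripper's body (78 mm by 193 mm) begins 47 mm behind the grasp point.
Start: joints at [-58.608, 20.546, 0.682, 0, -70.136, -16.507], TCP at [0.173, -0.652, 0.2] pointing down, gripper open.
Joint ranges: [-176.03, 176.03], [-82.01, 121.73], [-58.28, 71.71], [-173.87, 95.51], [-174.79, -0.11], [-173.66, 173.66]. Speed limits (degrees/s): [136.94, 136.94, 172.46, 180, 180, 180].

INTERFACE

Orientations are given as [roll, pitch, yaw] about the fixed x, y, z axes, in that order (R = Rz(yaw) Ry(pitch) Rx(roll)).
In Python, from plant import sensors, cams, job gives the robot as it stands.
- The arm moves only by the tool move_arm, never from a script. Its argument "commands" is a list of rows, each a list of 7 numbers: the finger opening in cm, from 0 to 8.76, then the shift along the tool's x, y, z in cm, then the turn, a rotation vector about the tool's x, y, z in rad. In form: [[hand, x, y, z, wx, wy, wz], ...]. A call has exactly 8 rows; each row is the pose to reach, as a shift and turn from the pose commanded when the call began, along the tool's axes at that moment; what a row does not reach only later rows make up. A row lasts 1/8 s, in which the tool goes at most 62.5 mm and 10.7 degrees, less where a joint would pass 70% of its speed; a pose out of reach is approached as far as the arm can. A call with a gripper value outside its range is refused whole. The fingers move at their own pace and stop on an object; the grip force is fixed at half the most. Time passes only in rows, so rows that repeat a pose let the fingers close, or fill a call up. It gives the time, the measured TCP pose, the force and the opening at its end, in the units of the state.
- sensors.get_obs(): the state, without advancing time (a new reading comes with each control period).
- cams.snapshot(name): name is "side" or "top"; returns a dict with "frame" (384x512x3 uint8, red, green, blue), "camera_matrix" (3x3 intrinsics, pixels), "R" (3x3) and "t" (3): a world point X has camera coordinates R X + t. Camera axes: x right, y down, z forward; pixel columns grow to the right and rows downward; lengths in m; the calibration is good to about 2 mm. A picture is of the moment at which its call begins. There is no depth.
- job.close_job(): hands the job in, once; it reports no verdict.
The state is a dict: "clock": time; "joint_pos": joint angles; "qvel": joint speeds; "tau": joint torques, N m; "tool_pos": TCP position; "orientation": TCP orientation; "force": force on the tool from outside, world axes, zero at the start; "moment": the same for the moment, N m; "opening": finger opening in m.
Only numpy, scipy, OpenCV 4.12 (cv2) and the standard library are available. Lean on these libraries where they do the work, as an engineer would, in place of code of your own. Each camera call takes 0.05 s, during which the arm holds its last target.

TASK

Load the carrier into the sprung jig: with your fingertips, press its steel ledge firmly down until the sprung plate under it is sunk, and keep pressing while you slide it forward under the grey bridge and the blue leaf spring, until it is fully home near the end stop and the plate springs up behind it. Only press and push the carrier, never lift it; do not touch the leaf spring with the fingers, and leave the other things on the bench where they are. Finish with the hand clear.

Things in the scene. Friction and masses are not known exactly. Their poses are not given: they have to be found in the camera images.
- jig: Fixed plywood jig board, 270 x 110 x 24 mm. Origin: centre of its underside; x = loading direction (to the end stop), y across, z up. Its top, the bed, is at z = 24 mm. Two wooden fences, 14 mm high above the bed, leave a 63 mm wide channel along x. Sliding faces are waxed: friction about 0.3.
- carrier: Loose stepped block, 150 x 60 mm, about 0.18 kg, in the channel on the raised sprung plate. Origin: centre of its underside; x forward. Front (x -20 to 75 mm): pale wood, 28 mm high. Starts near x = -45 mm in the jig's frame, underside 8 mm above the bed: too high for the bridge; on the bed it clears by 2.5 mm. Home: origin at x = 45 mm in the jig's frame, on the bed, front at the stop.
- ledge (a point): Centre of the top of the carrier's rear part, the steel ledge (carrier x -75 to -20 mm, 16 mm above the underside), where fingertips press. 27.5 mm ahead of this point a 12 mm high step, facing the rear, can be pushed against. Same axes as the carrier.
- lifter (a joint): Sprung steel plate in the bed under the carrier, x = -108 to -36 mm in the jig's frame, 46 mm wide. Value: depth pressed, m; 0 = up (8 mm above the bed), 0.008 = flush. Spring: 5 N at the top, 8.2 N flush. It springs up once the carrier's rear end has passed its front edge (carrier origin beyond x = 39 mm in the jig's frame).
- leaf (a joint): Blue leaf spring, 40 mm wide, hinged under the bridge's far side (x = 64 mm in the jig's frame), sloping down and forward. Value: angle raised, rad; 0 = free, about 0.13 with the carrier under it. It presses on the carrier with about 5 N.
- eraser: Loose eraser with a blue sleeve, 19 x 42 x 13 mm, right of the jig; origin under its centre. Leave alone.
- slip_stone: Loose grey stone, 40 x 100 x 11 mm, left of the jig; origin under its centre. Leave alone.
- sanding_block: Loose brown sanding block, 64 x 112 x 33 mm, at the back left; origin under its centre. Leave alone.
- wax_tin: Loose green round tin, 86 mm across, 29 mm high, at the left; origin under its centre. Leave alone.
- leaf_tip (a point): Middle of the leaf spring's curled tip, about 42 mm ahead of its hinge, about 23 mm above the bed when free.
- bridge (a point): Middle of the lower front edge of the grey bridge across the channel: x = 45 mm in the jig's frame, 30.5 mm above the bed. The bridge runs on to x = 67 mm, is 99 mm wide in y, and its top is 46 mm above the bed (screws and plate to 52 mm).
- end_stop (a point): Foot of the dark wooden end stop's face, on the bed, x = 120 mm in the jig's frame. The stop is 30 mm high.

How it is judged:
By the outcome, as a careful person would: the job done as asked, in the order asked, and still so for the second after the job is handed in, with the robot touching nothing.
It also fails if it takes over 40 s, if anything falls off the work surface, if the arm or the gripper's body presses on something with over 40 N, if the wrist force passes 120 N, or if a joint passes its speed limit or range.

## Working session

There is one attempt and no reset: what is moved stays moved. The work goes in short steps, Python scripts to look and compute and a tool call to move; the robot and the scene stay as the last step left them, time stands still between calls to the robot, and variables do not carry over. Pictures are saved under pics/ and viewed, and the job is handed in when it is done.

Besides the shell and the picture viewer there is one more tool, called after "Call:" as a command line: name --pt "numbers of a row" for each row, then --argument value for the rest. move_arm: Moves the arm, as the interface text tells. Its arguments: {"type":"object","properties":{"commands":{"type":"array"}},"required":["commands"]}

```bash
mkdir -p pics
cat > h.py <<'E'
import numpy as np, cv2
from plant import sensors, cams, job
def snap(n,f):
    s=cams.snapshot(n); cv2.imwrite('pics/'+f,s['frame'][:,:,::-1]); np.savez('pics/'+f+'.npz',K=s['camera_matrix'],R=s['R'],t=s['t']); return s
E
python3 - <<'E'
from h import *
for n in('side','top'):
    s=snap(n,n+'0.png'); print(s['camera_matrix'],s['R'],s['t'])
print(sensors.get_obs())
E
```

```text
[[375.94054045   0.         256.02161533]
 [  0.         375.94054045 193.62279576]
 [  0.           0.           1.        ]] [[ 0.97916737  0.2027946   0.01027636]
 [ 0.15906983 -0.73462554 -0.65956206]
 [-0.12620634  0.64745631 -0.75157986]] [-0.58619755 -0.0126937   0.96456012]
[[393.8896719    0.         256.00382897]
 [  0.         393.8896719  195.44014058]
 [  0.           0.           1.        ]] [[-0.00183734 -0.99999326  0.00317761]
 [-0.99381194  0.00147305 -0.11106601]
 [ 0.11106058 -0.00336202 -0.99380795]] [0.00228955 0.56313745 0.84852004]
{'clock': 0.1, 'joint_pos': array([-5.86068518e+01,  2.05889078e+01,  6.39173007e-01, -1.72292988e-02,
       -7.01344138e+01, -1.65060024e+01]), 'qvel': array([ 0.07185551, -0.04404056,  0.13114394, -0.00254614,  0.11219796,
       -0.04033186]), 'tau': array([ 4.11307274e-04, -5.84163344e+01,  2.93749702e+01,  7.01556131e+00,
        1.01276982e-02, -4.60411741e-05]), 'tool_pos': array([ 0.17325884, -0.65190372,  0.19910133]), 'orientation': array([ 1.79914717e+02, -8.38016683e-03, -1.65118715e+02]), 'force': array([ 0.66677233,  0.55020217, -0.09418204]), 'moment': array([ 0.01294836, -0.02520624,  0.03676531]), 'opening': 0.08766258301608212}
```

View pics/side0.png

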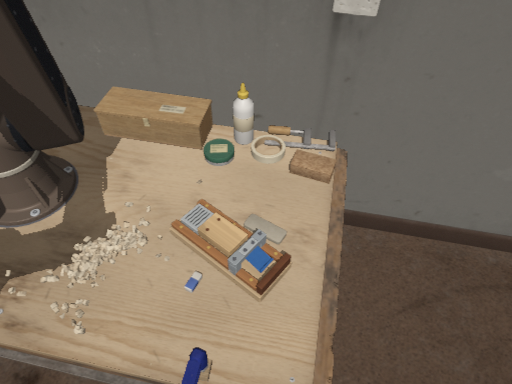

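View pics/top0.png

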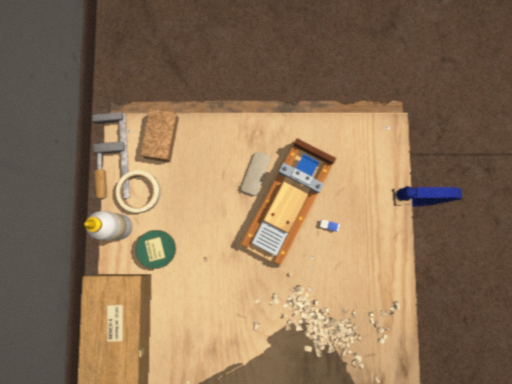

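Top view: the jig lies at about (290,200), pointing up and to the right; the ledge is near (268,238) and the stop near (315,150). I'll enlarge both pictures for measuring.

Run:
```python
import cv2
a=cv2.imread('pics/top0.png')[130:275,230:350]; cv2.imwrite('pics/top0z.png',cv2.resize(a,None,fx=4,fy=4,interpolation=cv2.INTER_CUBIC))
a=cv2.imread('pics/side0.png')[190:305,160:305]; cv2.imwrite('pics/side0z.png',cv2.resize(a,None,fx=5,fy=5,interpolation=cv2.INTER_CUBIC))
```

```text
(no output)
```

View pics/top0z.png

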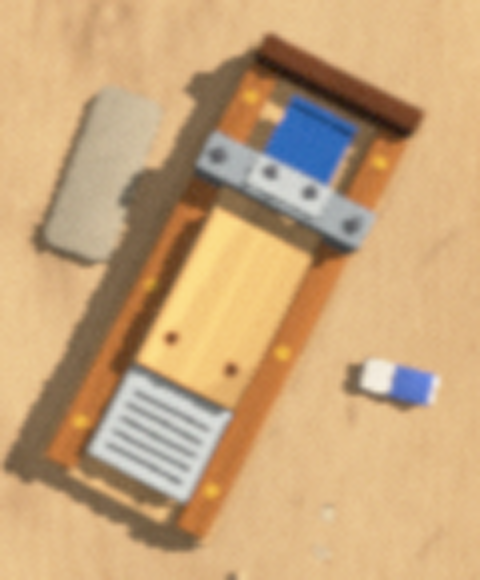

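View pics/side0z.png

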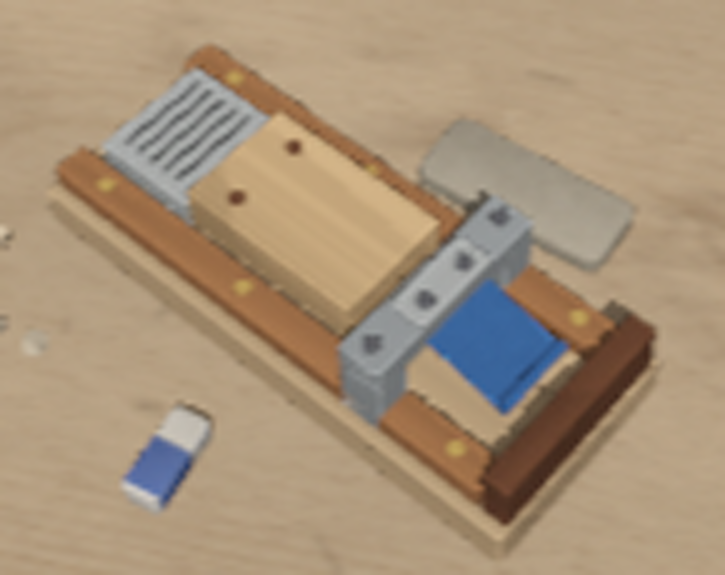

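```bash
cat > fit.py <<'E'
from h import *
from scipy.optimize import least_squares
def load(f):
    d=np.load('pics/'+f+'.npz'); return d['K'],d['R'],d['t']
T=load('top0.png');S=load('side0.png')
def pr(c,X):
    p=(c[0]@(c[1]@X.T+c[2][:,None])).T; return p[:,:2]/p[:,2:]
ut=lambda p:(np.array(p)+.5)/4-.5+[230,130]
us=lambda p:(np.array(p)+.5)/5-.5+[160,190]
# (cam,uv, body, xyz)
J=[('t',(215,133),67,49.5,70),('t',(197,165),45,49.5,70),('t',(375,212),67,-49.5,70),('t',(358,248),45,-49.5,70),
('s',(342,350),45,-49.5,70),('s',(488,195),45,49.5,70),('s',(533,230),67,49.5,70),('s',(390,370),67,-49.5,70),('s',(500,555),135,-55,0)]
C=[('t',(87,453),-75,30,16),('t',(190,500),-75,-30,16),('t',(132,366),-20,30,28),('t',(232,410),-20,-30,28),('t',(222,207),75,30,28),('t',(312,250),75,-30,28),
('s',(195,70),-75,30,16),('s',(107,148),-75,-30,16),('s',(275,113),-20,30,28),('s',(190,185),-20,-30,28),('s',(343,332),75,-30,28),('s',(440,225),75,30,28)]
def res(p,L,z0,full=False):
    x,y,a=p[:3]; c,s=np.cos(a),np.sin(a); out=[]
    for cam,uv,bx,by,bz in L:
        X=np.array([[x+c*bx*1e-3-s*by*1e-3,y+s*bx*1e-3+c*by*1e-3,z0+bz*1e-3]])
        cc=T if cam=='t' else S
        out.append(pr(cc,X)[0]-(ut(uv) if cam=='t' else us(uv)))
    return np.array(out) if full else np.ravel(out)
if __name__=='__main__':
    for n,L,z0 in(('jig',J,0),('car',C,.032)):
        r=least_squares(res,[.55,-.08,-.5],args=(L,z0),loss='soft_l1'); print(n,r.x[:2],np.degrees(r.x[2])); print(res(r.x,L,z0,True).round(1).tolist())
        if n=='jig': j=r.x
        else:
            c,s=np.cos(j[2]),np.sin(j[2]); d=r.x[:2]-j[:2]; print('rel',c*d[0]+s*d[1],-s*d[0]+c*d[1])
            for w in 'ts':
                q=least_squares(res,r.x,args=([l for l in L if l[0]==w],z0)); print(w,q.x)
E
python3 fit.py
```

```text
jig [ 0.54921259 -0.07027091] -26.9462501180634
[[-0.5, -0.9], [-0.6, 0.1], [0.8, -0.1], [0.6, -0.0], [-0.8, -0.9], [0.7, -1.0], [-0.1, -2.7], [-2.1, 1.1], [0.5, 2.1]]
car [ 0.51194569 -0.05149305] -27.86728713676344
[[0.7, -0.7], [-0.4, 0.6], [1.4, -1.8], [1.2, 0.3], [-0.8, -0.8], [1.3, 1.3], [0.2, -0.8], [-1.3, -0.8], [0.9, -0.8], [-1.3, 1.4], [0.6, -3.9], [0.1, -0.8]]
rel -0.04173017829475308 -0.0001484749326712033
t [ 0.51157411 -0.05019462 -0.47458385]
s [ 0.51287473 -0.05401134 -0.50577605]
```

```bash
cat > ov.py <<'E'
from fit import *
import sys
def boxl(x0,x1,y0,y1,z0,z1):
    P=[(x,y,z) for x in(x0,x1) for y in(y0,y1) for z in(z0,z1)]
    return [(a,b) for i,a in enumerate(P) for b in P[i+1:] if sum(u!=v for u,v in zip(a,b))==1]
def draw(png,cam,crop,f,pj,cx,out,cz=32):
    im=cv2.imread('pics/'+png); x0,y0,x1,y1=crop
    im=cv2.resize(im[y0:y1,x0:x1],None,fx=f,fy=f,interpolation=cv2.INTER_CUBIC)
    x,y,a=pj; c,s=np.cos(a),np.sin(a)
    def P(q):
        q=np.array(q)*1e-3; X=np.array([[x+c*q[0]-s*q[1],y+s*q[0]+c*q[1],q[2]]]); u=pr(cam,X)[0]
        return tuple(int(v) for v in ((u-[x0,y0]+.5)*f-.5).round())
    for b,col in((boxl(-135,135,-55,55,0,24),(0,255,0)),(boxl(45,67,-49.5,49.5,54.5,70),(255,0,255)),(boxl(cx-75,cx-20,-30,30,cz,cz+16),(0,0,255)),(boxl(cx-20,cx+75,-30,30,cz,cz+28),(255,255,0))):
        for p,q in b: cv2.line(im,P(p),P(q),col,1)
    cv2.imwrite('pics/'+out,im)
if __name__=='__main__':
    a=[float(v) for v in sys.argv[1:5]]; pj=(a[0],a[1],np.radians(a[2]))
    draw('top0.png',T,(230,130,350,275),4,pj,a[3],sys.argv[5]+'t.png'); draw('side0.png',S,(160,190,305,305),5,pj,a[3],sys.argv[5]+'s.png')
E
python3 ov.py .5492 -.0703 -27.3 -43 ova; python3 -c "
import cv2,numpy as np
a=cv2.imread('pics/ovat.png');b=cv2.imread('pics/ovas.png');print(a.shape,b.shape)"
```

```text
(580, 480, 3) (575, 725, 3)
```

View pics/ovat.png

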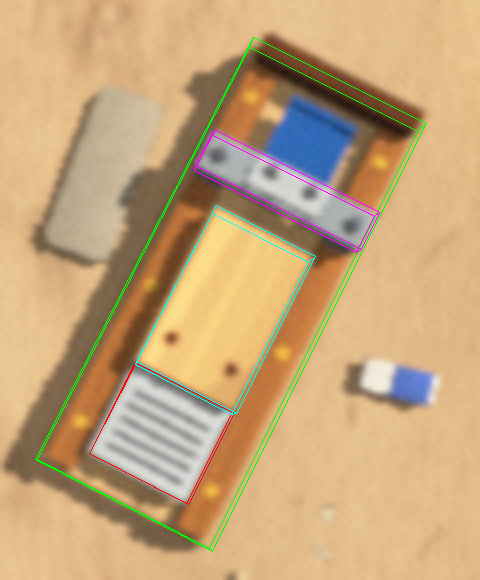

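View pics/ovas.png

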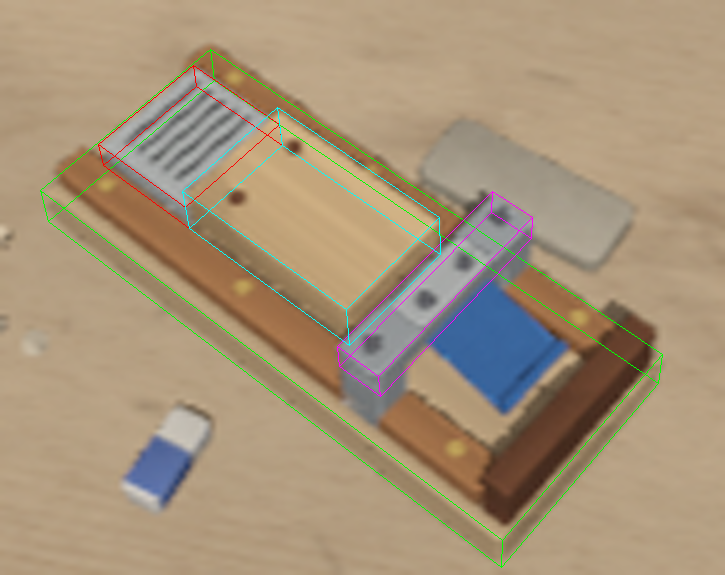

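Call:
move_arm --pt "0 -3.8 4.3 0 0 0 0.092" --pt "0 -7.6 8.6 0 0 0 0.184" --pt "0 -11.4 12.9 0 0 0 0.276" --pt "0 -15.2 17.2 0 0 0 0.368" --pt "0 -19.0 21.5 0 0 0 0.46" --pt "0 -22.8 25.8 0 0 0 0.552" --pt "0 -26.6 30.1 0 0 0 0.645" --pt "0 -30.2 34.6 0 0 0 0.737"

```text
clock: 1.1
tool_pos: [0.3768, -0.2386, 0.2]
orientation: [180.0, 0.0, 152.5]
force: [2.0, -0.5, 0.6]
opening: 0.0136
```

```bash
cat >> h.py <<'E'
from scipy.spatial.transform import Rotation as Ro
def to(x,y,z):
    o=sensors.get_obs(); R=Ro.from_euler('xyz',o['orientation'],degrees=True)
    print('t',o['clock'],'pos',o['tool_pos'].round(4),'ori',o['orientation'].round(2),'F',o['force'].round(2),'M',o['moment'].round(2),'op',o['opening'])
    print('shift cm',(R.inv().apply(np.array([x,y,z])-o['tool_pos'])*100).round(2))
E
python3 -c "
from h import *
to(.4765,-.0331,.10)"
```

```text
t 1.1 pos [ 0.3768 -0.2386  0.2   ] ori [1.7999e+02 1.0000e-02 1.5248e+02] F [ 2.01 -0.5   0.59] M [-0.15 -0.23 -0.02] op 0.013586602713132525
shift cm [ 0.66 22.83 10.  ]
```

Call:
move_arm --pt "0 0.1 4.5 0 0 0 0" --pt "0 0.2 9 0 0 0 0" --pt "0 0.3 13.5 1 0 0 0" --pt "0 0.5 18 3 0 0 0" --pt "0 0.6 22 6 0 0 0" --pt "0 0.66 22.8 9 0 0 0" --pt "0 0.66 22.8 11 0 0 0" --pt "0 0.66 22.8 11 0 0 0"

```text
clock: 2.1
tool_pos: [0.4738, -0.035, 0.0885]
orientation: [-179.8, -0.2, 152.7]
force: [0.5, -0.1, 1.0]
opening: 0.0004
```

```bash
python3 -c "
from h import *
to(.4765,-.0331,.10)
snap('side','side1.png');snap('top','top1.png')
a=cv2.imread('pics/top1.png')[130:275,230:350]; cv2.imwrite('pics/top1z.png',cv2.resize(a,None,fx=4,fy=4,interpolation=cv2.INTER_CUBIC))
a=cv2.imread('pics/side1.png')[170:305,140:305]; cv2.imwrite('pics/side1z.png',cv2.resize(a,None,fx=4,fy=4,interpolation=cv2.INTER_CUBIC))
"
```

```text
t 2.1 pos [ 0.4738 -0.035   0.0885] ori [-1.7985e+02 -1.6000e-01  1.5267e+02] F [ 0.52 -0.15  1.  ] M [-0.05 -0.01 -0.02] op 0.00036763351551638665
shift cm [-0.15  0.29 -1.15]
```

View pics/side1z.png

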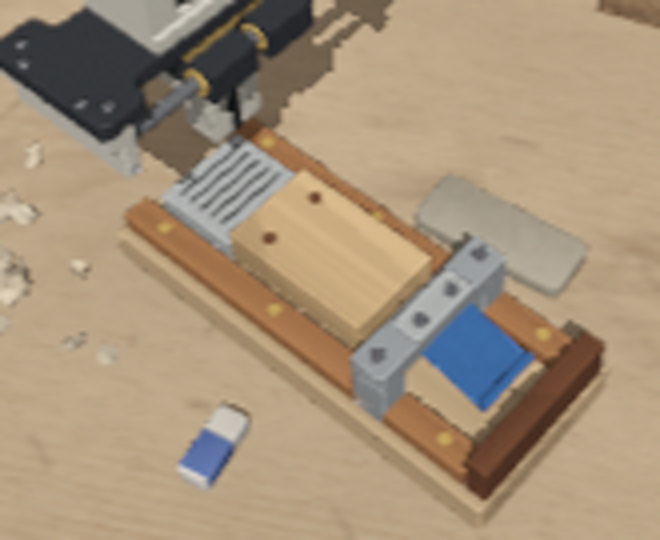

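View pics/top1z.png

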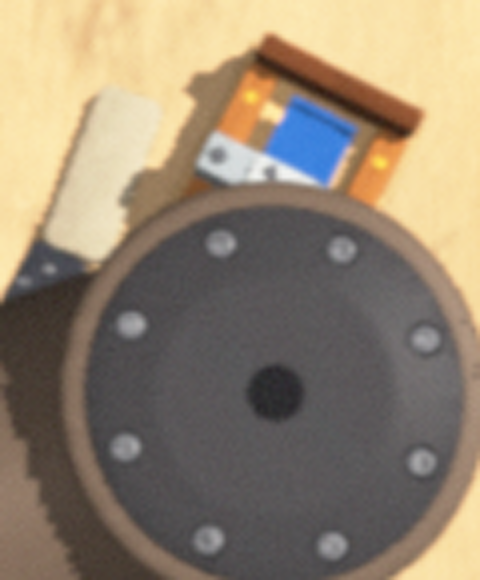

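```bash
python3 -c "
import cv2
a=cv2.imread('pics/side1.png')[60:240,60:260]; cv2.imwrite('pics/side1y.png',cv2.resize(a,None,fx=4,fy=4,interpolation=cv2.INTER_CUBIC)[:600])
from fit import *
print(pr(load('side1.png'),np.array([[.4738,-.035,.0885]])),pr(load('top1.png'),np.array([[.4738,-.035,.0885]])))
"
```

```text
[[196.81036741 207.45768806]] [[273.77788559 235.34142393]]
```

View pics/side1y.png

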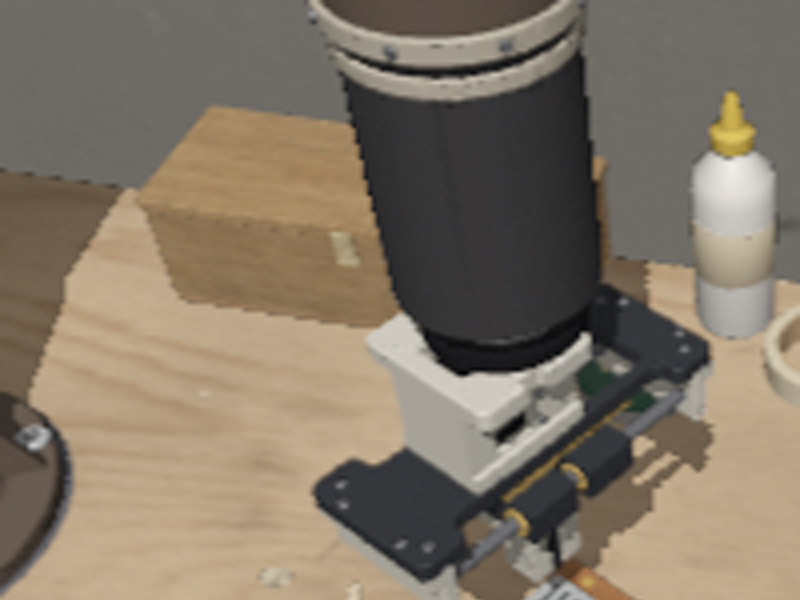

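Call:
move_arm --pt "0 -0.1 0.2 1 0 0 0" --pt "0 -0.15 0.3 2 0 0 0" --pt "0 -0.15 0.3 2.8 0 0 0" --pt "0 -0.15 0.3 3.2 0 0 0" --pt "0 -0.15 0.3 3.3 0 0 0" --pt "0 -0.15 0.3 3.4 0 0 0" --pt "0 -0.15 0.3 3.4 0 0 0" --pt "0 -0.15 0.3 3.4 0 0 0"

```text
clock: 3.2
tool_pos: [0.478, -0.0328, 0.0561]
orientation: [180.0, 0.0, 152.7]
force: [0.8, -0.8, -0.3]
opening: 0.0005
```

```bash
python3 -c "
from h import *
from fit import *
to(.4765,-.0331,.05)
snap('side','side2.png')
o=sensors.get_obs()['tool_pos']; P=np.array([o,[o[0],o[1],.048]]); print((pr(S,P)-[140,170]+.5)*4-.5)
a=cv2.imread('pics/side2.png')[170:305,140:305]; cv2.imwrite('pics/side2z.png',cv2.resize(a,None,fx=4,fy=4,interpolation=cv2.INTER_CUBIC))
"
```

```text
t 3.2 pos [ 0.478  -0.0328  0.0561] ori [1.7999e+02 1.0000e-02 1.5265e+02] F [ 0.79 -0.8  -0.31] M [-0.1  -0.04 -0.01] op 0.0005004158640595334
shift cm [ 0.12 -0.1   0.61]
[[243.51054501 186.14138841]
 [244.96768745 195.03184719]]
```

View pics/side2z.png

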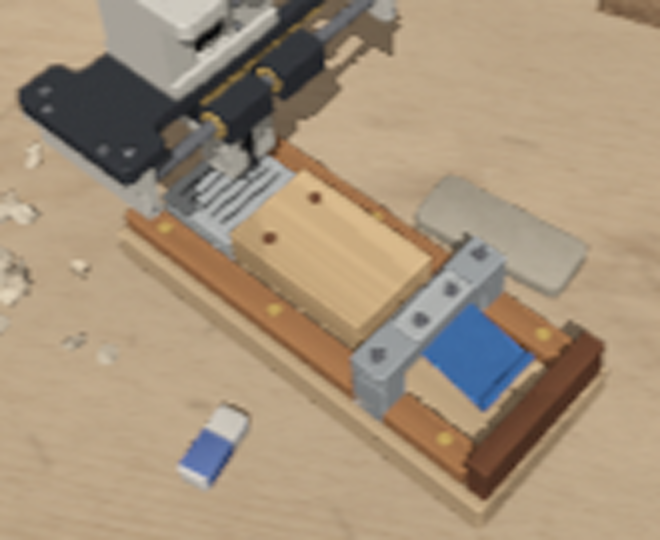

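```bash
python3 -c "
from fit import *
im=cv2.imread('pics/side2.png'); a=cv2.resize(im[180:250,165:255],None,fx=8,fy=8,interpolation=cv2.INTER_CUBIC)
o=np.array([.478,-.0328,.0561]); P=np.array([o,[o[0],o[1],.048]])
for p in pr(S,P): cv2.circle(a,tuple(int(v) for v in (p-[165,180]+.5)*8),3,(0,0,255),-1)
cv2.imwrite('pics/side2y.png',a)
"
```

```text
(no output)
```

View pics/side2y.png

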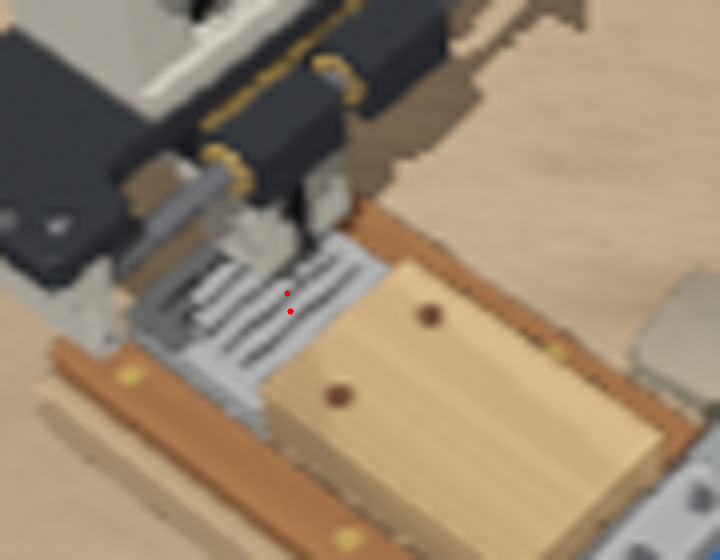

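```bash
python3 -c "
from fit import *
for h in (.0885,.1,.15,.2,.25,.3,.35,.4,.45): 
  P=np.array([[.4738,-.035,h]]); print(h,pr(load('side1.png'),P)[0].round(1),pr(load('top1.png'),P)[0].round(1))
print(load('top1.png')[2]-T[2],load('side1.png')[2]-S[2], -T[1].T@T[2],-S[1].T@S[2])
"
```

```text
0.0885 [196.8 207.5] [273.8 235.3]
0.1 [196.2 204.1] [274.  235.3]
0.15 [193.6 188.5] [275.3 235. ]
0.2 [190.6 171.3] [276.8 234.7]
0.25 [187.4 152.2] [278.5 234.3]
0.3 [183.7 130.9] [280.4 233.9]
0.35 [179.6 107.1] [282.7 233.4]
0.4 [175.   80.2] [285.5 232.8]
0.45 [169.8  49.6] [288.8 232.1]
[0. 0. 0.] [0. 0. 0.] [0.4654198  0.00431274 0.90580412] [ 0.69773831 -0.51495795  0.72259566]
```

View pics/side1.png

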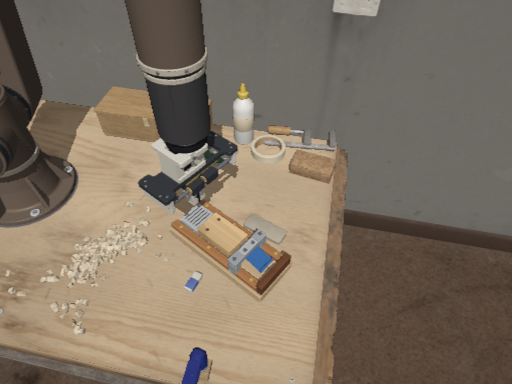

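View pics/top1.png

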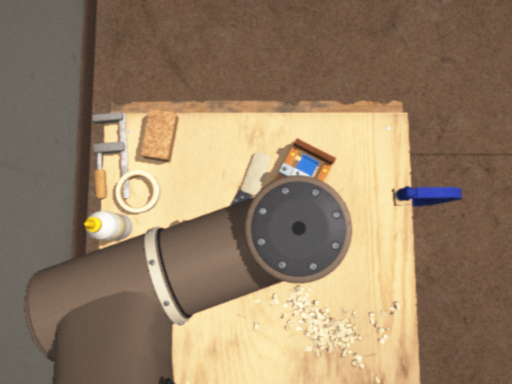

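Call:
move_arm --pt "0 0 0 0.2 0 0 0" --pt "0 0 0 0.4 0 0 0" --pt "0 0 0 0.6 0 0 0" --pt "0 0 0 0.7 0 0 0" --pt "0 0 0 0.8 0 0 0" --pt "0 0 0 0.9 0 0 0" --pt "0 0 0 1.0 0 0 0" --pt "0 0 0 1.0 0 0 0"

```text
clock: 4.25
tool_pos: [0.4779, -0.0328, 0.0459]
orientation: [-180.0, -0.0, 152.7]
force: [-0.0, -0.4, 0.0]
opening: 0.0006
```

```bash
python3 -c "
from h import *
to(.4765,-.0331,.04)
snap('side','side3.png')
a=cv2.imread('pics/side3.png')[180:250,165:255]; cv2.imwrite('pics/side3y.png',cv2.resize(a,None,fx=8,fy=8,interpolation=cv2.INTER_CUBIC))
"
```

```text
t 4.25 pos [ 0.4779 -0.0328  0.0459] ori [-1.7999e+02 -1.0000e-02  1.5266e+02] F [-0.04 -0.38  0.  ] M [-0.08 -0.   -0.01] op 0.000550795188318057
shift cm [ 0.11 -0.08  0.59]
```

View pics/side3y.png

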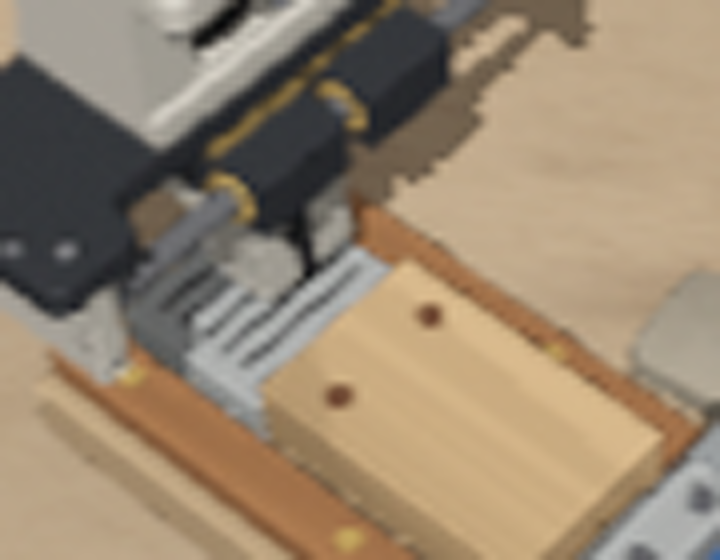

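Call:
move_arm --pt "0 0 0 0.1 0 0 0" --pt "0 0 0 0.2 0 0 0" --pt "0 0 0 0.3 0 0 0" --pt "0 0 0 0.4 0 0 0" --pt "0 0 0 0.5 0 0 0" --pt "0 0 0 0.6 0 0 0" --pt "0 0 0 0.6 0 0 0" --pt "0 0 0 0.6 0 0 0"

```text
clock: 5.3
tool_pos: [0.478, -0.0328, 0.04]
orientation: [-180.0, 0.0, 152.7]
force: [-0.3, 0.0, 0.9]
opening: 0.0005
```

```bash
python3 -c "
from h import *
to(.4765,-.0331,.04)
snap('side','side4.png')
a=cv2.imread('pics/side4.png')[180:250,165:255]; cv2.imwrite('pics/side4y.png',cv2.resize(a,None,fx=8,fy=8,interpolation=cv2.INTER_CUBIC))
"
```

```text
t 5.3 pos [ 0.478  -0.0328  0.04  ] ori [-180.      0.    152.66] F [-0.3   0.    0.92] M [-0.06 -0.04 -0.03] op 0.0005263386917926068
shift cm [ 0.12 -0.09 -0.  ]
```

View pics/side4y.png

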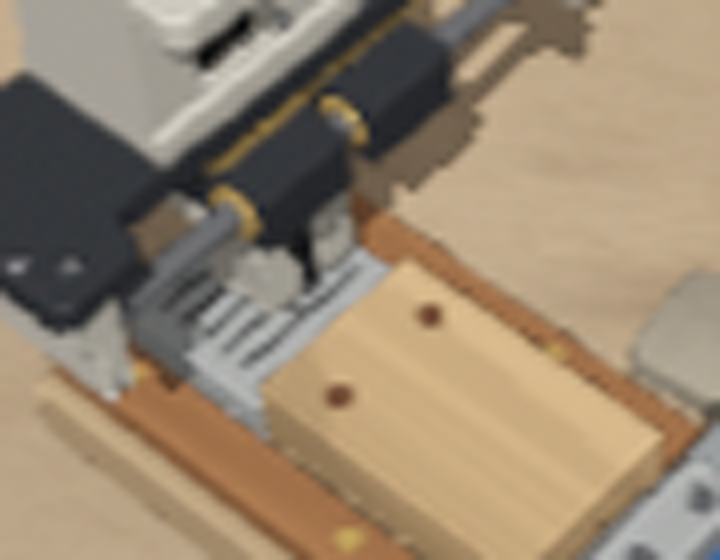

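Call:
move_arm --pt "0 0 0 0.1 0 0 0" --pt "0 0 0 0.2 0 0 0" --pt "0 0 0 0.3 0 0 0" --pt "0 0 0 0.4 0 0 0" --pt "0 0 0 0.5 0 0 0" --pt "0 0 0 0.6 0 0 0" --pt "0 0 0 0.6 0 0 0" --pt "0 0 0 0.6 0 0 0"

```text
clock: 6.35
tool_pos: [0.478, -0.0328, 0.034]
orientation: [180.0, 0.0, 152.7]
force: [0.1, -0.0, -0.4]
opening: 0.0002
```

```bash
python3 -c "
from h import *
to(.4765,-.0331,.04)
snap('side','side5.png')
a=cv2.imread('pics/side5.png')[180:250,165:255]; cv2.imwrite('pics/side5y.png',cv2.resize(a,None,fx=8,fy=8,interpolation=cv2.INTER_CUBIC))
"
```

```text
t 6.35 pos [ 0.478  -0.0328  0.034 ] ori [180.     0.   152.66] F [ 0.06 -0.02 -0.35] M [-0.07 -0.01  0.  ] op 0.00022580547636848476
shift cm [ 0.12 -0.09 -0.6 ]
```

View pics/side5y.png

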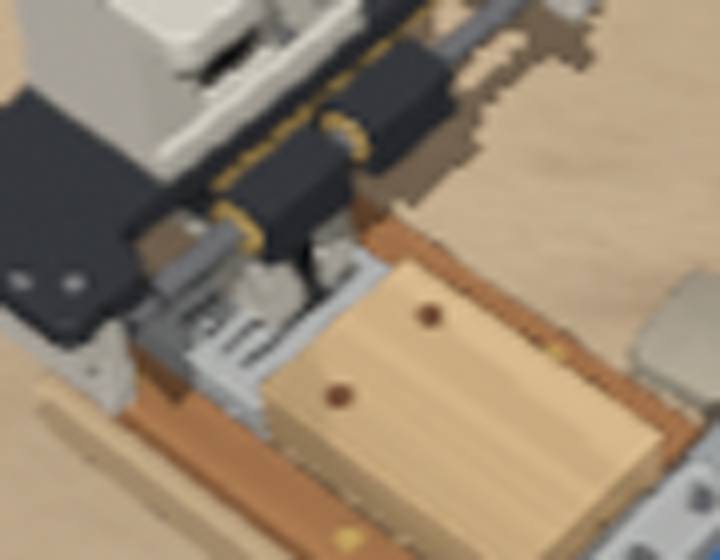

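Call:
move_arm --pt "0 0 0 0.1 0 0 0" --pt "0 0 0 0.2 0 0 0" --pt "0 0 0 0.3 0 0 0" --pt "0 0 0 0.4 0 0 0" --pt "0 0 0 0.5 0 0 0" --pt "0 0 0 0.6 0 0 0" --pt "0 0 0 0.6 0 0 0" --pt "0 0 0 0.6 0 0 0"

```text
clock: 7.4
tool_pos: [0.478, -0.0328, 0.028]
orientation: [180.0, 0.0, 152.7]
force: [0.5, -0.4, -0.2]
opening: 0.0001
```

```bash
python3 -c "
from h import *
to(.4765,-.0331,.04)
snap('side','side6.png')
a=cv2.imread('pics/side6.png')[180:250,165:255]; cv2.imwrite('pics/side6y.png',cv2.resize(a,None,fx=8,fy=8,interpolation=cv2.INTER_CUBIC))
"
```

```text
t 7.4 pos [ 0.478  -0.0328  0.028 ] ori [180.     0.   152.66] F [ 0.53 -0.37 -0.25] M [-0.02 -0.    0.  ] op 0.00014607495278416455
shift cm [ 0.12 -0.09 -1.2 ]
```

View pics/side6y.png

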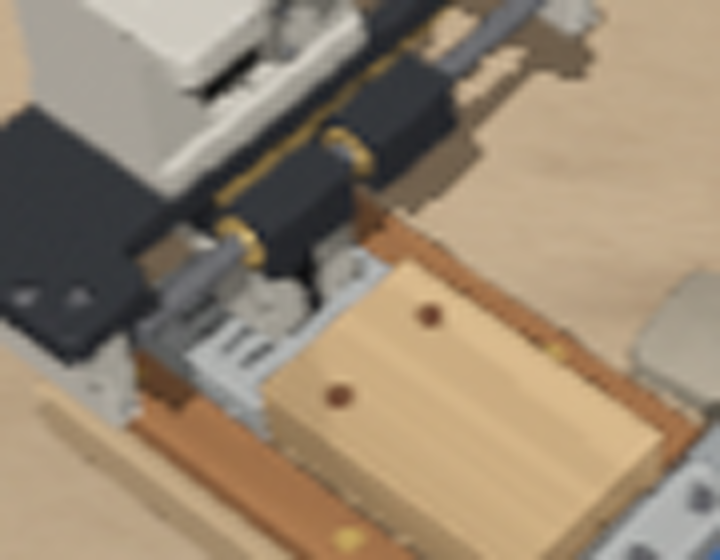

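```bash
python3 -c "
from fit import *
u=np.array([.888,-.459,0]);n=np.array([.459,.888,0]);o=np.array([.478,-.0328,0])
im=cv2.imread('pics/side6.png'); a=cv2.resize(im[130:270,130:290],None,fx=5,fy=5,interpolation=cv2.INTER_CUBIC)[:600]
def ci(p,c): 
  q=(pr(S,p[None])[0]-[130,130]+.5)*5; cv2.circle(a,tuple(int(v) for v in q),2,c,-1)
for z,c in((.028,(0,0,255)),(.048,(0,255,0))):
  for fx in(-.0095,.0095):
    for ly in(-.021,.021): ci(o+fx*u+ly*n+[0,0,z],c)
  for fx in(-.039,.039):
    for ly in(-.0965,.0965): ci(o+fx*u+ly*n+[0,0,z+.066],c)
cv2.imwrite('pics/side6x.png',a)
"
```

```text
(no output)
```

View pics/side6x.png

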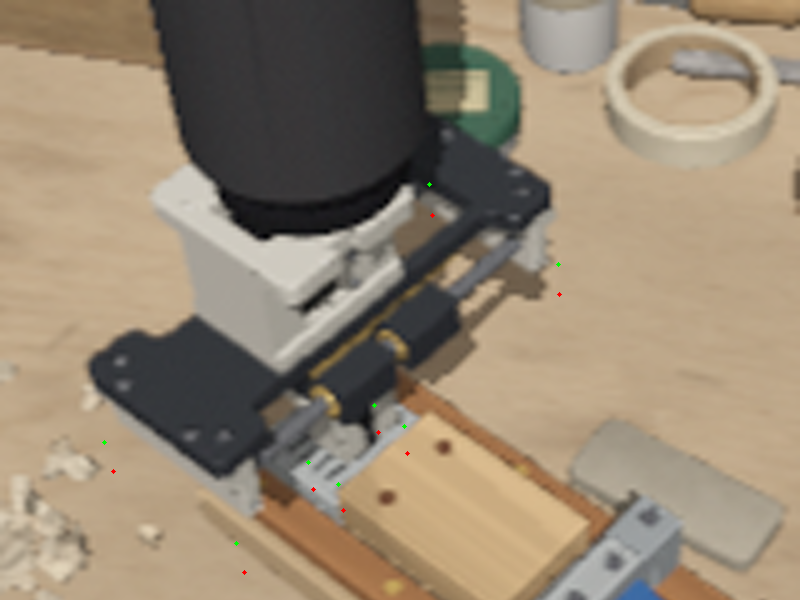

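```bash
python3 -c "
from fit import *
f=lambda p,L:res(p[:3],L,p[3])
for n,L in(('jig',J),('car',C)):
  for w in('ts','t','s'):
    r=least_squares(f,[.55,-.08,-.5,.0],args=([l for l in L if l[0] in w],)); print(n,w,r.x.round(4),np.degrees(r.x[2]).round(2),'cost',r.cost.round(2))
"
```

```text
jig ts [ 0.5494 -0.0697 -0.469  -0.0027] -26.87 cost 10.63
jig t [ 0.5528 -0.0728 -0.4763 -0.025 ] -27.29 cost 0.14
jig s [ 0.5449 -0.0471 -0.4732 -0.0392] -27.11 cost 2.93
car ts [ 0.5117 -0.0507 -0.4884  0.0273] -27.98 cost 14.78
car t [ 0.5117 -0.0503 -0.4746  0.0299] -27.19 cost 4.91
car s [ 0.5132 -0.0548 -0.506   0.0332] -28.99 cost 8.39
```

Call:
move_arm --pt "0 0 0 0.1 0 0 0" --pt "0 0 0 0.2 0 0 0" --pt "0 0 0 0.3 0 0 0" --pt "0 0 0 0.4 0 0 0" --pt "0 0 0 0.5 0 0 0" --pt "0 0 0 0.6 0 0 0" --pt "0 0 0 0.7 0 0 0" --pt "0 0 0 0.7 0 0 0"

```text
clock: 8.45
tool_pos: [0.478, -0.0328, 0.0211]
orientation: [180.0, 0.0, 152.7]
force: [-0.8, -0.0, 3.5]
opening: 0.0003
```

```bash
python3 -c "
from h import *
to(.4765,-.0331,.04)
snap('side','side7.png')
a=cv2.imread('pics/side7.png')[180:250,165:255]; cv2.imwrite('pics/side7y.png',cv2.resize(a,None,fx=8,fy=8,interpolation=cv2.INTER_CUBIC))
"
```

```text
t 8.45 pos [ 0.478  -0.0328  0.0211] ori [180.     0.   152.66] F [-0.77 -0.02  3.53] M [ 0.    0.42 -0.04] op 0.00030946859544359105
shift cm [ 0.12 -0.09 -1.89]
```

View pics/side7y.png

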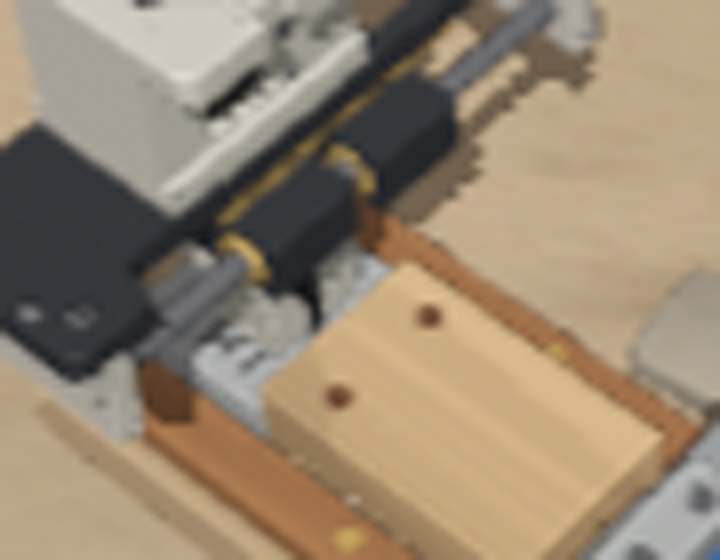

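Call:
move_arm --pt "0 0 0 0.1 0 0 0" --pt "0 0 0 0.2 0 0 0" --pt "0 0 0 0.3 0 0 0" --pt "0 0 0 0.35 0 0 0" --pt "0 0 0 0.4 0 0 0" --pt "0 0 0 0.4 0 0 0" --pt "0 0 0 0.4 0 0 0" --pt "0 0 0 0.4 0 0 0"

```text
clock: 9.5
tool_pos: [0.478, -0.0328, 0.017]
orientation: [180.0, 0.0, 152.7]
force: [-1.9, 0.1, 5.2]
opening: 0.0005
```

```bash
python3 -c "
from h import *
to(.4765,-.0331,.04)
snap('side','side8.png')
a=cv2.imread('pics/side8.png')[180:250,165:255]; cv2.imwrite('pics/side8y.png',cv2.resize(a,None,fx=8,fy=8,interpolation=cv2.INTER_CUBIC))
"
```

```text
t 9.5 pos [ 0.478  -0.0328  0.017 ] ori [180.     0.   152.66] F [-1.89  0.14  5.24] M [-0.02  0.48  0.  ] op 0.0005499258271469715
shift cm [ 0.12 -0.09 -2.3 ]
```

View pics/side8y.png

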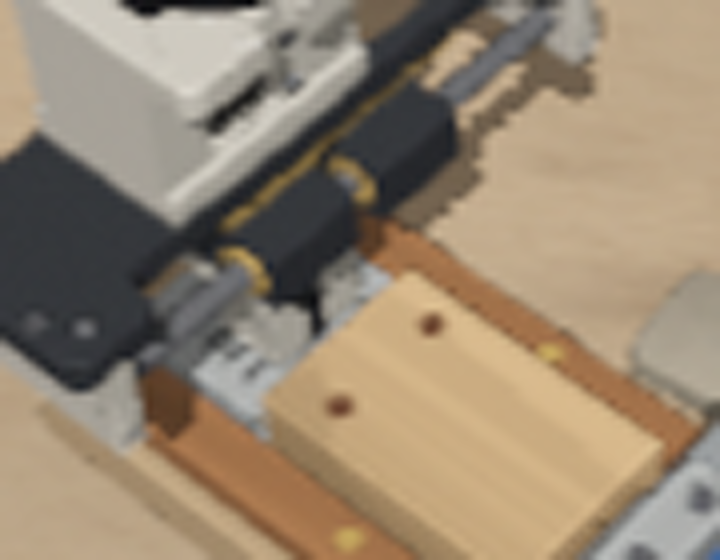

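Call:
move_arm --pt "0 0 0 0.1 0 0 0" --pt "0 0 0 0.2 0 0 0" --pt "0 0 0 0.3 0 0 0" --pt "0 0 0 0.4 0 0 0" --pt "0 0 0 0.45 0 0 0" --pt "0 0 0 0.5 0 0 0" --pt "0 0 0 0.5 0 0 0" --pt "0 0 0 0.5 0 0 0"

```text
clock: 10.55
tool_pos: [0.4781, -0.0328, 0.0136]
orientation: [180.0, 0.0, 152.7]
force: [-8.9, 2.4, 26.4]
opening: 0.001
```

```bash
python3 -c "
from h import *
to(.4765,-.0331,.04)
snap('side','side9.png')
a=cv2.imread('pics/side9.png')[180:260,165:285]; cv2.imwrite('pics/side9y.png',cv2.resize(a,None,fx=6,fy=6,interpolation=cv2.INTER_CUBIC))
"
```

```text
t 10.55 pos [ 0.4781 -0.0328  0.0136] ori [1.7999e+02 4.0000e-02 1.5270e+02] F [-8.87  2.44 26.37] M [0.77 3.36 0.03] op 0.0010009255980514792
shift cm [ 0.12 -0.09 -2.64]
```

View pics/side9y.png

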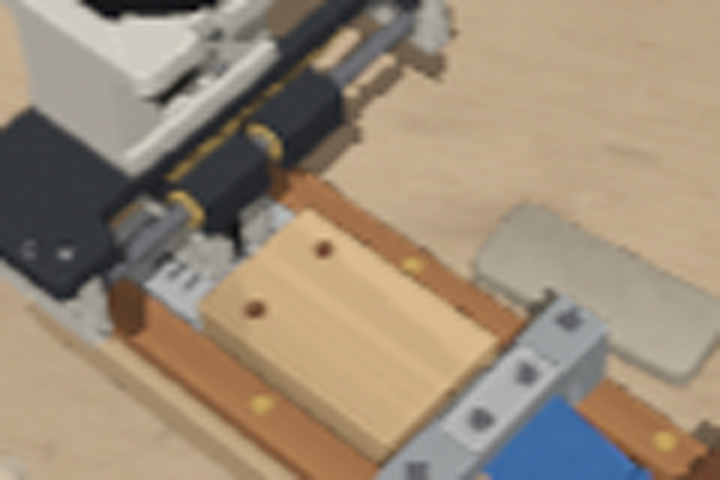

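Call:
move_arm --pt "0 -0.2 0 0 0 0 0" --pt "0 -0.5 0 0 0 0 0" --pt "0 -0.9 0 0 0 0 0" --pt "0 -1.3 0 0 0 0 0" --pt "0 -1.7 0 0 0 0 0" --pt "0 -2.1 0 0 0 0 0" --pt "0 -2.4 0 0 0 0 0" --pt "0 -2.5 0 0 0 0 0"

```text
clock: 11.6
tool_pos: [0.5011, -0.044, 0.0136]
orientation: [179.9, 0.1, 152.7]
force: [-6.7, 3.7, 23.1]
opening: 0.0005
```

```bash
python3 -c "
from h import *
to(.4765,-.0331,.04)
snap('side','side10.png')
a=cv2.imread('pics/side10.png')[180:280,165:285]; cv2.imwrite('pics/side10y.png',cv2.resize(a,None,fx=6,fy=6,interpolation=cv2.INTER_CUBIC))
"
```

```text
t 11.6 pos [ 0.5011 -0.044   0.0136] ori [1.7994e+02 9.0000e-02 1.5270e+02] F [-6.7   3.68 23.07] M [ 1.38  2.62 -0.07] op 0.0005446744761731924
shift cm [ 2.68 -0.15 -2.65]
```

View pics/side10y.png

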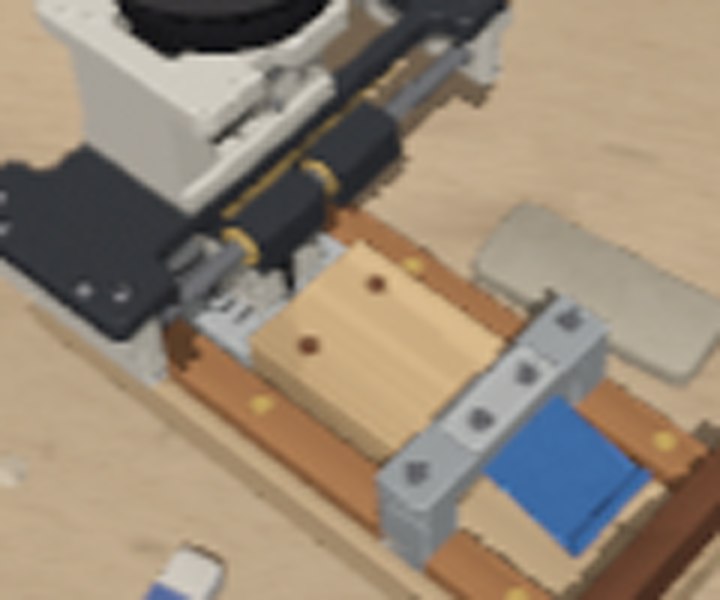

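Call:
move_arm --pt "0 -0.3 0 0.03 0 0 0" --pt "0 -0.8 0 0.05 0 0 0" --pt "0 -1.3 0 0.05 0 0 0" --pt "0 -1.9 0 0.05 0 0 0" --pt "0 -2.5 0 0.05 0 0 0" --pt "0 -3.1 0 0.05 0 0 0" --pt "0 -3.6 0 0.05 0 0 0" --pt "0 -3.8 0 0.05 0 0 0"

```text
clock: 12.65
tool_pos: [0.5337, -0.0614, 0.0135]
orientation: [180.0, -0.0, 152.7]
force: [-12.1, 7.3, 31.4]
opening: 0.0007
```

```bash
python3 -c "
from h import *
to(.4765,-.0331,.04)
snap('side','side11.png')
a=cv2.imread('pics/side11.png')[190:290,175:295]; cv2.imwrite('pics/side11y.png',cv2.resize(a,None,fx=6,fy=6,interpolation=cv2.INTER_CUBIC))
"
```

```text
t 12.65 pos [ 0.5337 -0.0614  0.0135] ori [179.98  -0.   152.69] F [-12.05   7.3   31.36] M [ 2.68  4.81 -0.03] op 0.000707333776176906
shift cm [ 6.38 -0.11 -2.65]
```

View pics/side11y.png

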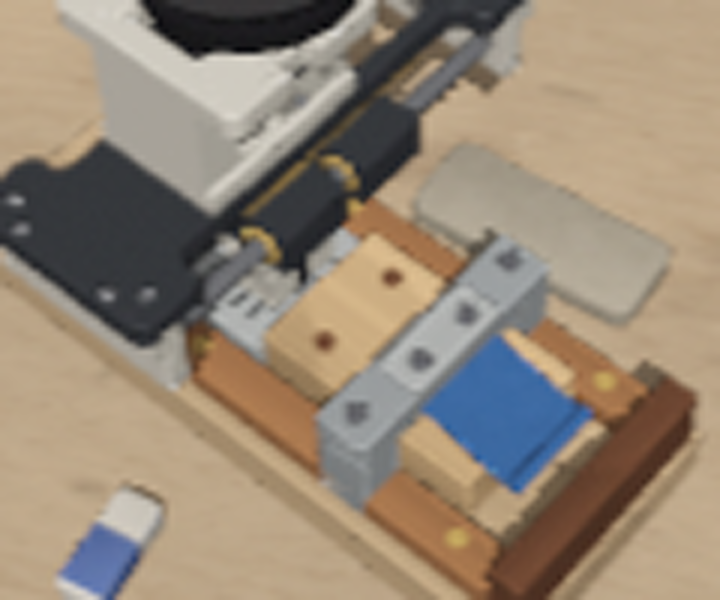

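Call:
move_arm --pt "0 -0.3 0 0 0 0 0" --pt "0 -0.7 0 0 0 0 0" --pt "0 -1.1 0 0 0 0 0" --pt "0 -1.5 0 0 0 0 0" --pt "0 -1.8 0 0 0 0 0" --pt "0 -2.1 0 0 0 0 0" --pt "0 -2.3 0 0 0 0 0" --pt "0 -2.4 0 0 0 0 0"

```text
clock: 13.7
tool_pos: [0.555, -0.0725, 0.0136]
orientation: [180.0, 0.0, 152.7]
force: [-12.6, 6.5, 28.4]
opening: 0.0006
```

```bash
python3 -c "
from h import *
to(.4765,-.0331,.04)
snap('side','side12.png')
a=cv2.imread('pics/side12.png')[190:290,175:295]; cv2.imwrite('pics/side12y.png',cv2.resize(a,None,fx=6,fy=6,interpolation=cv2.INTER_CUBIC))
"
```

```text
t 13.7 pos [ 0.555  -0.0725  0.0136] ori [1.7999e+02 1.0000e-02 1.5270e+02] F [-12.55   6.51  28.38] M [ 2.12  4.16 -0.03] op 0.0006264010720837896
shift cm [ 8.78 -0.1  -2.64]
```

View pics/side12y.png

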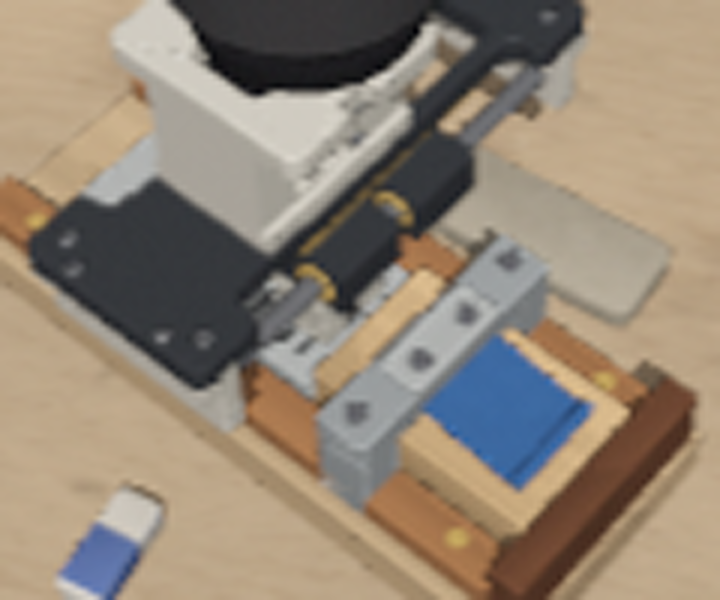

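Call:
move_arm --pt "0 -0.1 0 0 0 0 0" --pt "0 -0.2 0 0 0 0 0" --pt "0 -0.3 0 0 0 0 0" --pt "0 -0.35 0 0 0 0 0" --pt "0 -0.4 0 0 0 0 0" --pt "0 -0.4 0 0 0 0 0" --pt "0 -0.4 0 0 0 0 0" --pt "0 -0.4 0 0 0 0 0"

```text
clock: 14.75
tool_pos: [0.557, -0.0738, 0.0135]
orientation: [-180.0, -0.1, 152.7]
force: [-16.1, 10.4, 33.0]
opening: 0.0003
```

```bash
python3 -c "
from h import *
to(.4765,-.0331,.04)
snap('side','side13.png')
a=cv2.imread('pics/side13.png')[190:290,175:295]; cv2.imwrite('pics/side13y.png',cv2.resize(a,None,fx=6,fy=6,interpolation=cv2.INTER_CUBIC))
"
```

```text
t 14.75 pos [ 0.557  -0.0738  0.0135] ori [-1.7998e+02 -1.2000e-01  1.5268e+02] F [-16.12  10.45  32.98] M [3.94 6.08 0.07] op 0.0003458189785932846
shift cm [ 9.02 -0.08 -2.63]
```

View pics/side13y.png

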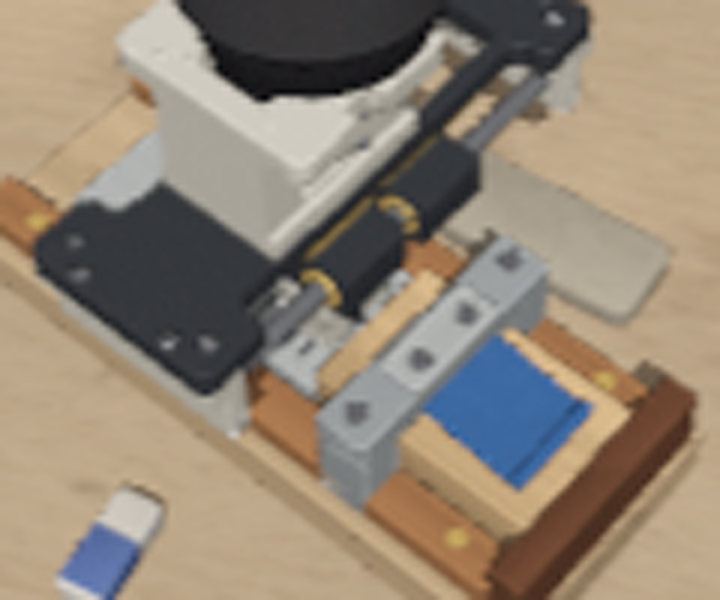

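Call:
move_arm --pt "0 -0.1 0 0 0 0 0" --pt "0 -0.2 0 0 0 0 0" --pt "0 -0.2 0 0 0 0 0" --pt "0 -0.2 0 0 0 0 0" --pt "0 -0.2 0 0 0 0 0" --pt "0 -0.2 0 0 0 0 0" --pt "0 -0.2 0 0 0 0 0" --pt "0 -0.2 0 0 0 0 0"

```text
clock: 15.8
tool_pos: [0.5586, -0.0749, 0.0135]
orientation: [-180.0, -0.1, 152.7]
force: [-16.7, 9.4, 33.1]
opening: 0.0003
```

```bash
python3 -c "
from h import *
to(.4765,-.0331,.04)
snap('side','side14.png');snap('top','top14.png')
a=cv2.imread('pics/side14.png')[190:290,175:295]; cv2.imwrite('pics/side14y.png',cv2.resize(a,None,fx=6,fy=6,interpolation=cv2.INTER_CUBIC))
a=cv2.imread('pics/top14.png')[130:275,230:350]; cv2.imwrite('pics/top14z.png',cv2.resize(a,None,fx=4,fy=4,interpolation=cv2.INTER_CUBIC))
"
```

```text
t 15.8 pos [ 0.5586 -0.0749  0.0135] ori [-1.7995e+02 -1.3000e-01  1.5268e+02] F [-16.72   9.45  33.08] M [ 3.37  6.1  -0.08] op 0.0003016904034207776
shift cm [ 9.22 -0.05 -2.63]
```

View pics/side14y.png

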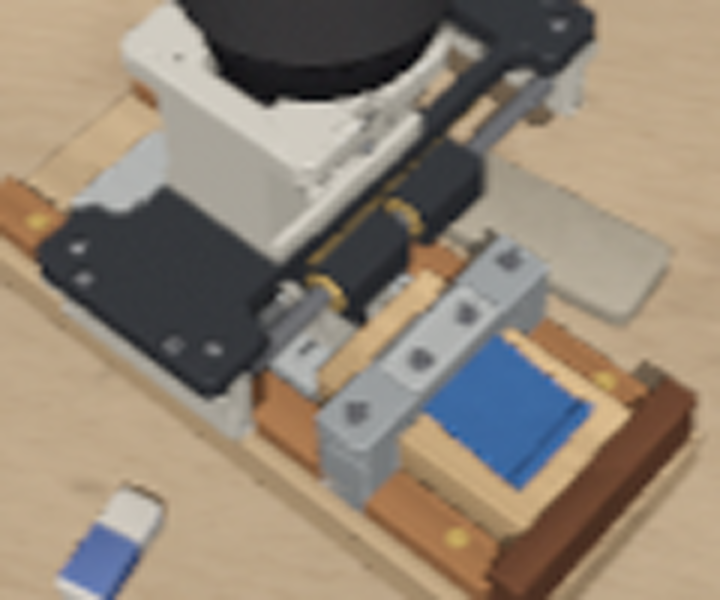

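View pics/top14z.png

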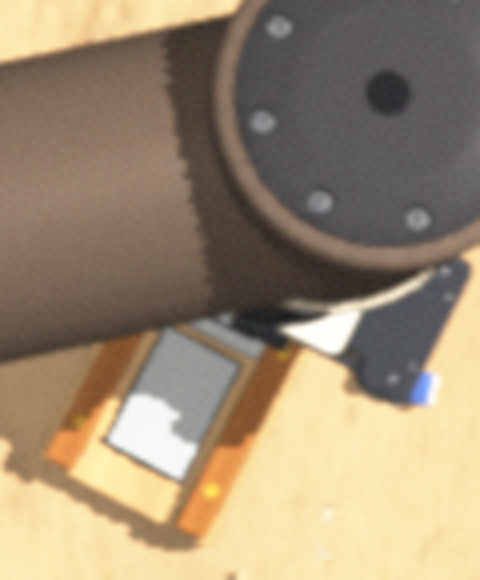

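```bash
python3 -c "
from ov import *
def dr(png,cam,crop,f,out,pj):
    im=cv2.imread('pics/'+png); x0,y0,x1,y1=crop
    im=cv2.resize(im[y0:y1,x0:x1],None,fx=f,fy=f,interpolation=cv2.INTER_CUBIC)
    x,y,a=pj; c,s=np.cos(a),np.sin(a)
    def P(q):
        q=np.array(q)*1e-3; X=np.array([[x+c*q[0]-s*q[1],y+s*q[0]+c*q[1],q[2]]]); u=pr(cam,X)[0]
        return tuple(int(v) for v in ((u-[x0,y0]+.5)*f-.5).round())
    for z,col in((24,(0,0,255)),(32,(0,255,0))):
        cv2.polylines(im,[np.array([P((a,b,z)) for a,b in((-108,-23),(-36,-23),(-36,23),(-108,23))])],True,col,1)
    cv2.polylines(im,[np.array([P((a,b,40)) for a,b in((-30,-30),(25,-30),(25,30),(-30,30))])],True,(255,0,255),1)
    cv2.polylines(im,[np.array([P((a,b,52)) for a,b in((25,-30),(120,-30),(120,30),(25,30))])],True,(255,0,0),1)
    cv2.polylines(im,[np.array([P((a,b,54)) for a,b in((120,-49.5),(135,-49.5),(135,49.5),(120,49.5))])],True,(255,255,0),1)
    cv2.imwrite('pics/'+out,im)
pj=(.5525,-.072,np.radians(-27.2))
dr('top14.png',T,(230,130,350,275),4,'t14o.png',pj);dr('side14.png',S,(175,190,295,290),6,'s14o.png',pj)
"
```

```text
(no output)
```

View pics/t14o.png

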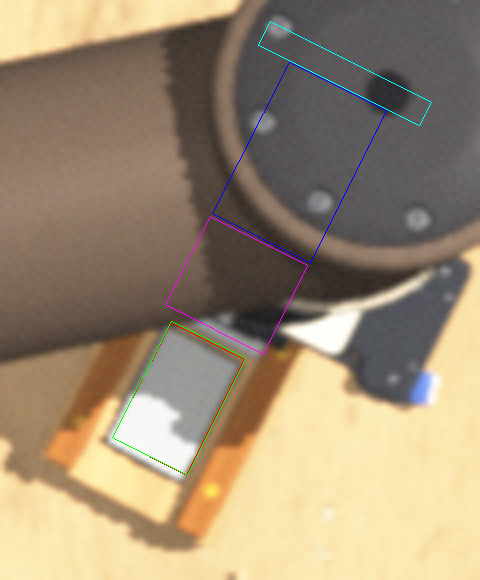

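View pics/s14o.png

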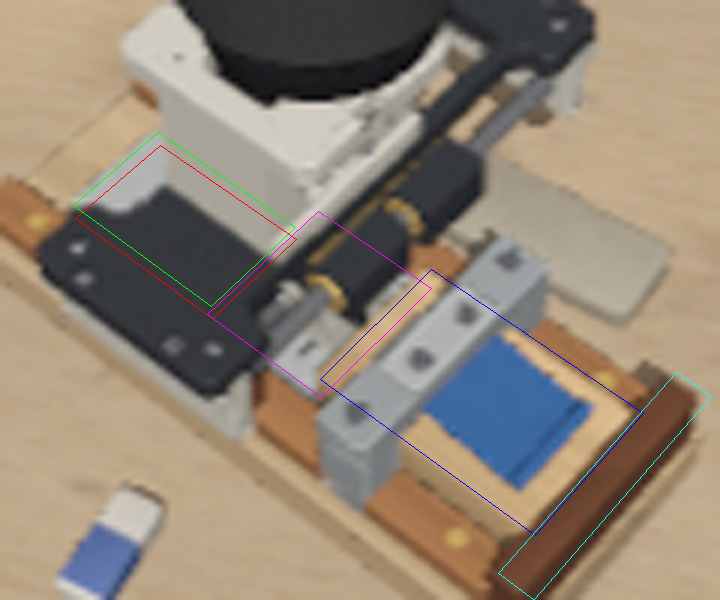

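Call:
move_arm --pt "0 0.1 0 -0.1 0 0 0" --pt "0 0.2 0 -0.3 0 0 0" --pt "0 0.2 0 -0.8 0 0 0" --pt "0 0.2 0 -2.5 0 0 0" --pt "0 0.5 0 -5 0 0 0" --pt "0 1.5 0 -9 0 0 0" --pt "0 4 0 -13 0 0 0" --pt "0 7 0 -16 0 0 0"

```text
clock: 16.9
tool_pos: [0.4984, -0.0432, 0.1729]
orientation: [180.0, 0.0, 152.6]
force: [0.3, 0.5, 1.2]
opening: 0.0004
```

```bash
python3 -c "
from h import *
to(.24,-.40,.2)
snap('side','side15.png')
a=cv2.imread('pics/side15.png')[180:300,160:300]; cv2.imwrite('pics/side15y.png',cv2.resize(a,None,fx=5,fy=5,interpolation=cv2.INTER_CUBIC))
"
```

```text
t 16.9 pos [ 0.4984 -0.0432  0.1729] ori [1.7997e+02 5.0000e-02 1.5262e+02] F [0.3  0.45 1.22] M [-0.   -0.01 -0.06] op 0.00043683525521089045
shift cm [  6.54 -43.56  -2.74]
```

View pics/side15y.png

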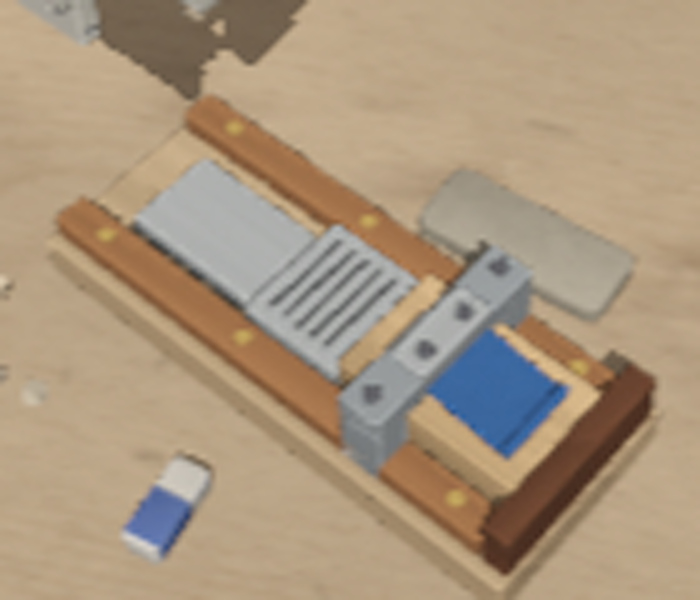

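Call:
move_arm --pt "0 0.5 -4 -1 0 0 0" --pt "0 1 -9 -2 0 0 0" --pt "0 1 -14 -2 0 0 0" --pt "0 1 -19 -2 0 0 0" --pt "0 1 -24 -2 0 0 0" --pt "0 1 -28 -2 0 0 0" --pt "0 1 -31 -2 0 0 0" --pt "0 1 -32 -2 0 0 0"

```text
clock: 17.95
tool_pos: [0.3417, -0.3242, 0.1912]
orientation: [-180.0, -0.0, 152.5]
force: [0.7, 0.3, 0.4]
opening: 0.0007
```

```bash
python3 -c "
from h import *
to(.24,-.40,.2)
snap('side','side16.png');snap('top','top16.png')
from ov import *
def dr(png,cam,crop,f,out,pj,cx=45):
    im=cv2.imread('pics/'+png); x0,y0,x1,y1=crop
    im=cv2.resize(im[y0:y1,x0:x1],None,fx=f,fy=f,interpolation=cv2.INTER_CUBIC)
    cv2.imwrite('pics/'+out+'r.png',im)
dr('top16.png',T,(230,130,350,275),4,'t16',0);dr('side16.png',S,(160,190,305,305),5,'s16',0)
"
```

```text
t 17.95 pos [ 0.3417 -0.3242  0.1912] ori [-1.8000e+02 -3.0000e-02  1.5253e+02] F [0.65 0.27 0.4 ] M [-0.01 -0.07 -0.03] op 0.0006913394802469715
shift cm [  5.53 -11.41  -0.88]
```

View pics/t16r.png

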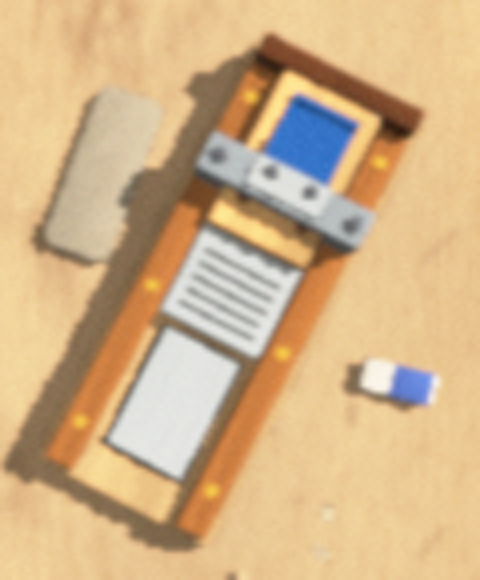

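View pics/s16r.png

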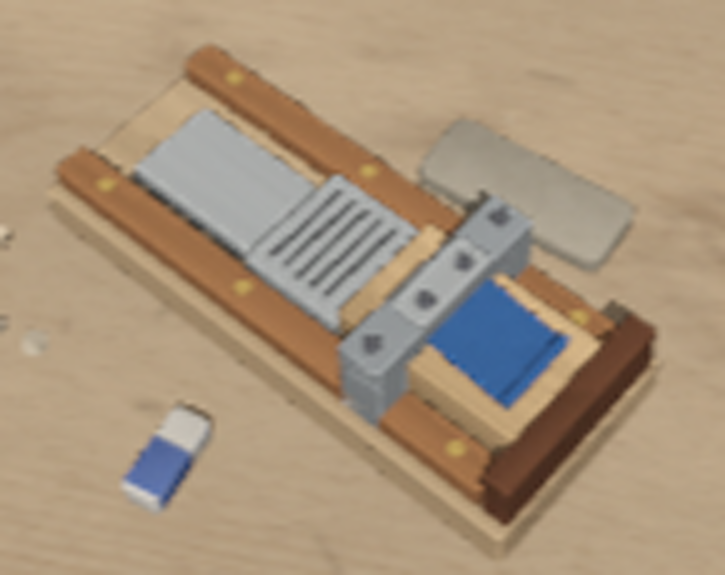

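```bash
python3 -c "
from fit import *
C0=[l for l in C if l[0]=='t']
C1=[('t',(160,313),-75,30,16),('t',(260,358),-75,-30,16),('t',(204,226),-20,30,16),('t',(303,270),-20,-30,16),('t',(287,70),75,30,28),('t',(380,116),75,-30,28)]
a=least_squares(res,[.51,-.05,-.47],args=(C0,.032)).x;b=least_squares(res,[.51,-.05,-.47],args=(C1,.024)).x
print(a,b,np.hypot(*(b-a)[:2]),res(b,C1,.024,True).round(1).tolist())
j=least_squares(res,[.51,-.05,-.47],args=([l for l in J if l[0]=='t'],0)).x
# plate front edge corners at z .032 vs carrier rear
K,R,t=T
def bp(uv,z):
    d=R.T@np.linalg.inv(K)@np.array([*ut(uv),1]); c=-R.T@t; return (c+d*(z-c[2])/d[2])[:2]
u=np.array([np.cos(b[2]),np.sin(b[2])])
for z in(.024,.032):
  pf=(bp((167,326),z)+bp((240,365),z))/2; pb=(bp((107,441),z)+bp((183,479),z))/2
  print(z,'carrier x in jig via plate front:',(b[:2]-pf)@u*1e3-36,'plate len',np.linalg.norm(pf-pb)*1e3,'width',np.linalg.norm(bp((167,326),z)-bp((240,365),z))*1e3,np.linalg.norm(bp((107,441),z)-bp((183,479),z))*1e3)
print('via bridge',(b-j)[:2]@u*1e3)
"
```

```text
[ 0.51157411 -0.05019462 -0.47458385] [ 0.58860835 -0.09005829 -0.4695109 ] 0.08673745536398361 [[0.4, -0.3], [-0.2, 0.7], [0.4, -0.7], [-0.0, 0.5], [-0.9, -0.4], [0.3, 0.2]]
0.024 carrier x in jig via plate front: 43.936420809010286 plate len 71.65254232181408 width 46.22367975018894 47.077585314487486
0.032 carrier x in jig via plate front: 44.59525230539647 plate len 71.00248827281423 width 45.804324215721984 46.650482884355
via bridge 44.62484050102507
```

```bash
python3 -c "
import cv2,numpy as np
for a,b,c in(('top0','top16','top'),('side0','side16','side')):
  d=cv2.absdiff(cv2.imread('pics/'+a+'.png'),cv2.imread('pics/'+b+'.png')).max(2); 
  R={'top':dict(sand=(105,165,135,180),tin=(225,275,130,180),stone=(148,198,238,275),eraser=(215,235,312,345)),'side':dict(sand=(145,185,285,340),tin=(135,170,198,240),stone=(212,245,243,290),eraser=(268,295,182,205))}[c]
  print(c,{k:(int((d[v[0]:v[1],v[2]:v[3]]>40).sum())) for k,v in R.items()})
from plant import job,sensors
o=sensors.get_obs(); print(o['clock'],o['force'],abs(o['qvel']).max())
print(job.close_job())
"
```

```text
top {'sand': 0, 'tin': 0, 'stone': 34, 'eraser': 0}
side {'sand': 0, 'tin': 0, 'stone': 34, 'eraser': 0}
18.05 [0.33116653 0.52861981 0.40078852] 1.7910977391756093
the job is handed in; nothing more can be done
None
```

The carrier is loaded and home in the jig, and I handed the job in at 18 s with the hand well clear. With the shut fingertips I pressed the steel ledge down until the plate bottomed at about 26 N. I kept 23–33 N on it while sliding it about 87 mm under the bridge and leaf. It stalled at the end stop, where the push force rose from about 14 N to 19 N and the tips began to slip on the ledge. I then lifted straight off.

**Last checks:**
- **Position:** the top camera puts the carrier's origin at about x = 44–45 mm in the jig's frame. Its front is at the stop and it is under the leaf.
- **Plate:** it stands behind the carrier with a clear gap, and the side view taken while still pressing matched it raised rather than flush.
- **Force:** the wrist force was about zero.
- **Other things:** the eraser, tin and sanding block showed no change in the before and after pictures. The stone's windows changed by 34 pixels in each view. I put that down to the jig beside it, because the stone sits in the same place in the enlarged pictures.

**What disagreed:**
- **Contact height:** the fingertips met the ledge with the TCP reading about 27 mm lower than expected, and the side view also showed the tips higher than the TCP. I went by contact force instead.
- **Camera fits:** the two cameras differed by about 2° in yaw and a few millimetres in position. I followed the top camera.

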